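# Lid the ingredient pan

### The arm

A 6-joint arm with a two-finger parallel gripper is mounted at the origin on the work surface. World frame = base frame: x ahead of the robot, y to its left, z up, the work surface at z = 0. Lengths are in m, angles in rad, forces in N, time in s.
With the tool pointing down it reaches from about 0.35 to 0.775 m from the base axis. Payload 5.5 kg.
Tool frame: the origin (TCP) lies on the centre line of the jaws, within the pads' length; the fingertips stand 11 mm ahead of it and the grasp point (between the pads) lies 8 mm behind it; z points along the fingers, y is the line along which they close (so a half turn about z gives the same grasp; the last joint's range is limited). The gripper opens to 85 mm and grips with 20 to 120 N. Pads are 22 mm wide; open, the fingers measure 114 mm over their backs; the gripper's body (76 mm by 85 mm) begins 54 mm behind the grasp point. The pads swing forward as they close: fully open they stand 13 mm farther back than shut.
Start: joints at [0.96, 0.313, 0.046, 1.304, 0, 1.431], TCP at [0.261, 0.512, 0.242] pointing down, gripper open.
Joint ranges: [-2.76, 2.76], [-0.86, 1.69], [-1.03, 1.26], [-2.2, 2.34], [-1.47, 1.5], [-3.14, 3.14]. Speed limits (rad/s): [2.57, 2.57, 3.14, 3.14, 3.14, 3.14].

### API

Orientations are given as a unit quaternion [w, x, y, z].
In Python, from workcell import env, viewer, order, models gives the robot as it stands.
- The arm moves only by the tool drive_tool, never from a script. Its argument "series" is a list that holds one entry, the list of rows, each a list of 6 numbers: the shift along the tool's x, y, z each as a share of 120 mm, from -1 to 1, then the turn, a rotation vector about the tool's x, y, z each as a share of 180 degrees, from -1 to 1. A call has 1 to 20 rows; each row shifts and turns the commanded pose from where the row before left it, along the tool's axes as they then stand; what a row does not reach is not made up. A row lasts 1/8 s, in which the tool goes at most 62.5 mm and 10.7 degrees, less where a joint would pass 70% of its speed; a pose out of reach is approached as far as the arm can. A call with a number of a shift or a turn outside -1 to 1 is refused whole. A call with a gripper value outside its range is refused whole. "jaw" is the opening, from -1 (shut) to 1 (fully open), set as the call begins (left out, the last holds). The fingers move at their own pace and stop on an object; "grip_force" is the grip in N (left out, the last holds). Time passes only in rows, so rows that do not move let the fingers close. It gives the time, the measured TCP pose, the force, the opening and the grip force at its end, in the units of the state.
- env.get_state(): the state, without advancing time (a new reading comes with each control period).
- viewer.read_camera(name): name is "side" or "top" or "wrist"; returns the picture (384x512x3 uint8, red, green, blue); there is no depth.
- viewer.camera_info(name): a dict with "intrinsics" (3x3 intrinsics, pixels), "R" (3x3) and "t" (3): a world point X has camera coordinates R X + t; the wrist camera has in their place "T_tool_cam" (4x4, takes a point from camera to tool coordinates, whose origin is the TCP and whose axes are the flange's). Camera axes: x right, y down, z forward; pixel columns grow to the right and rows downward; lengths in m; the calibration is good to about 2 mm. The wrist camera is an equidistant fisheye: a pixel r from the principal point sees the ray r / f radians off the axis. A picture is of the moment at which its call begins: read the wrist's pose just before it. camera_info takes no time and is no camera call.
- order.hand_in(): hands the job in; it is judged then, once.
Trained networks look in the newest picture that a camera, given by its name, has taken for a name from the list of things; names that differ only in an ending like _2 or _b are one class to them, and where a whole thing is asked for, a point or a joint stands for the part that bears it (a point fixed in the world has none). Each returns a list of dicts, best first, with "score" (0 to 1); they miss things now and then, are a little off and sometimes report something else, mostly with a low value. They report only what shows in the picture. A call takes as long as a camera call. They do not tell look-alikes from the thing itself.
- models.silhouettes(label, camera): "region" (384x512 bool, what is visible of it) and "location" ([column, row] in pixels, amid what is visible of it).
The state is a dict: "clock": time; "joint_pos": joint angles; "qvel": joint speeds; "tau": joint torques, N m; "tcp_pos": TCP position; "orientation": TCP orientation; "wrist_force": force on the tool from outside, world axes, zero at the start; "ft_torque": the same for the moment, N m; "finger_gap": finger opening in m; "grip_force": force on a finger pad.
Only numpy, scipy, OpenCV 4.12 (cv2) and the standard library are available. Lean on these libraries where they do the work, as an engineer would, in place of code of your own. Each camera call takes 0.05 s, during which the arm holds its last target. There are 200 camera calls.

### The job

Take the larger of the two lids out of the lid stand, lay it flat on the table with its handle up and let go of it, then take it again by its handle and fit it into the mouth of the steel pan. Press it down until it sits level and fully home on its seat, flush with the pan's rim, and let go. Leave the smaller lid and everything else where it is.

Things in the scene. Friction and masses are not known exactly. Their poses are not given: they have to be found in the camera images.
- lid: Larger lid: white plate 150 (x) x 110 (y) x 12 mm (z); fin handle mid-top, 70 mm along x, 12 wide, 28 tall (top 40 mm above underside). Origin: centre of underside, z out of the top. 0.15 to 0.31 kg. Starts on its long edge in the stand: y up, z (handle side) along the stand's x, leaning up to 0.15 rad, top edge 120 mm above the table. Fits the pan either way round.
- small_lid: The smaller lid, to be left alone: same make, 100 x 90 x 12 mm with a 50 mm fin handle of the same section, standing in the other slot of the stand; same frame convention.
- rack: Fixed dark steel lid stand: base 190 (x) x 170 (y) x 10 mm, origin: centre of its underside. Two slots along y at x = -50 and +50 mm, 15 mm wide, between lugs whose tops are 44 mm above the table. A lid stands in each, its lower edge on the base (10 mm up). Which lid is in which slot varies.
- pan: Fixed open steel pan 176 (x) x 136 (y) x 70 mm tall, walls 8, mouth 160 x 120 mm. Origin: centre of underside. Low feet at its x ends, to 115 mm from centre. In the mouth's corners are four stiff grey catches 22 mm square, tops 66 mm up: a lid laid on them stands 8 mm proud of the rim. Each slides down at about 3 N (12 N for all) and stays, letting the lid onto ledges at 58 mm.
- pan_seat (a point): Centre of the pan's seat: in the middle of the mouth, 58 mm above the table, axes as the pan's. The lid's origin comes here when it is fully home (its top then flush with the rim).
- jar: Bystander: closed jar, 60 mm across, 130 mm tall. Origin: centre of its underside.
- bowl: Bystander: steel bowl, 130 mm across, 55 mm high. Origin: centre of its underside.
- can: Bystander: tin can, 72 mm across, 100 mm tall. Origin: centre of its underside.
- brush: Bystander: pastry brush about 190 mm long, lying flat along its x, under 30 mm high.
- turner: Bystander: turner with a black handle, about 260 mm long, lying flat along its x.
- mug: Bystander: white mug, 80 mm across, 90 mm tall. Origin: centre of its underside.
Mind the look-alikes: they are no part of the job. Leave any yellow look-alike of the pan alone.

How it is judged:
By the outcome, as a careful person would: the job done as asked, in the order asked, and still so for the second after the job is handed in, with the robot touching nothing.
It also fails if it takes over 67 s, if anything falls off the work surface, if the arm or the gripper's body presses on something with over 40 N, if the wrist force passes 120 N, or if a joint passes its speed limit or range.

## Working session

There is one attempt and no reset: what is moved stays moved. The work goes in short steps, Python scripts to look and compute and a tool call to move; the robot and the scene stay as the last step left them, time stands still between calls to the robot, and variables do not carry over. Pictures are saved under pics/ and viewed, at most 12 in all, crops included, and the job is handed in when it is done.

Besides the shell and the picture viewer there is one more tool, called after "Emit:" by a JSON object that holds its "name" and its "arguments", one argument or row to a line. drive_tool: Moves the arm, as the interface text tells. Its arguments: {"type":"object","properties":{"series":{"type":"array"},"jaw":{"type":"number"},"grip_force":{"type":"number"}},"required":["series"]}

```bash
mkdir -p pics; ls; cat > h.py <<'E'
import numpy as np, cv2
from workcell import env, viewer, order, models
from scipy.spatial.transform import Rotation as Rn
def save(im,n): cv2.imwrite('pics/'+n,cv2.cvtColor(im,cv2.COLOR_RGB2BGR))
E
python3 - <<'E'
from h import *
a=viewer.read_camera('top');b=viewer.read_camera('side')
save(a,'top0.png');save(b,'side0.png');np.savez('im0.npz',a=a,b=b)
for c in ['top','side','wrist']: print(c,viewer.camera_info(c))
for c in ['top','side']:
  for l in ['lid','small_lid','rack','pan']:
    for d in models.silhouettes(l,c):
      if d['score']>.2: print(c,l,round(d['score'],2),np.round(d['location']),d['region'].sum())
print(env.get_state())
E
```

```text
pics
top {'intrinsics': array([[352.70732972,   0.        , 257.57240964],
       [  0.        , 352.70732972, 196.79483729],
       [  0.        ,   0.        ,   1.        ]]), 'R': array([[-0.01719202, -0.99983484, -0.00589333],
       [-0.99818484,  0.01750331, -0.05762514],
       [ 0.05771878,  0.00489194, -0.9983209 ]]), 't': array([0.01541379, 0.52925073, 1.24106842])}
side {'intrinsics': array([[417.54595481,   0.        , 252.5741581 ],
       [  0.        , 417.54595481, 196.71383931],
       [  0.        ,   0.        ,   1.        ]]), 'R': array([[ 0.83159421, -0.55522381,  0.01332659],
       [-0.27813163, -0.43710523, -0.85532556],
       [ 0.48072224,  0.70757723, -0.51791948]]), 't': array([-0.44158526,  0.2221893 ,  1.0402785 ])}
wrist {'intrinsics': array([[297.31863964,   0.        , 261.42474458],
       [  0.        , 297.31863964, 189.90256399],
       [  0.        ,   0.        ,   1.        ]]), 'T_tool_cam': array([[-4.39809625e-04, -9.64283491e-01, -2.64871961e-01,
         6.71575808e-02],
       [ 9.99999072e-01, -7.65679872e-04,  1.12704736e-03,
       
[... 527 characters left out ...]
pos': array([ 9.60377485e-01,  3.13249730e-01,  4.60397902e-02,  1.30363258e+00,
       -4.08312394e-05,  1.43117062e+00]), 'qvel': array([-3.81862869e-04, -1.65438681e-04,  6.57695779e-04, -2.03959741e-03,
        2.08501352e-03,  2.01623893e-05]), 'tau': array([-1.42183555e-03, -4.79998434e+01,  2.98535818e+01,  2.00430295e-03,
       -1.32631735e-04,  9.17409935e-07]), 'tcp_pos': array([0.26084607, 0.51242509, 0.2422702 ]), 'orientation': array([ 1.05367219e-05,  2.33228635e-01,  9.72421926e-01, -2.89691539e-05]), 'wrist_force': array([ 0.05176719, -0.60982298, -0.62336918]), 'ft_torque': array([-0.01795548,  0.06162583,  0.02289942]), 'grip_force': 0.0, 'finger_gap': 0.08528193192744411}
```

```bash
python3 - <<'E'
import cv2
a=cv2.imread('pics/top0.png')[110:300,100:460];b=cv2.imread('pics/side0.png')
cv2.imwrite('pics/t1.png',cv2.resize(a,None,fx=2.2,fy=2.2,interpolation=cv2.INTER_CUBIC))
cv2.imwrite('pics/s1.png',cv2.resize(b[130:350,130:430],None,fx=2.6,fy=2.6,interpolation=cv2.INTER_CUBIC))
E
```

```text
(no output)
```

View pics/t1.png

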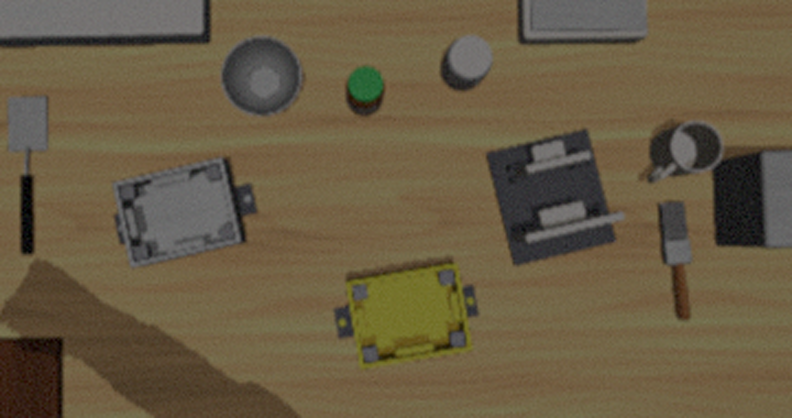

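View pics/s1.png

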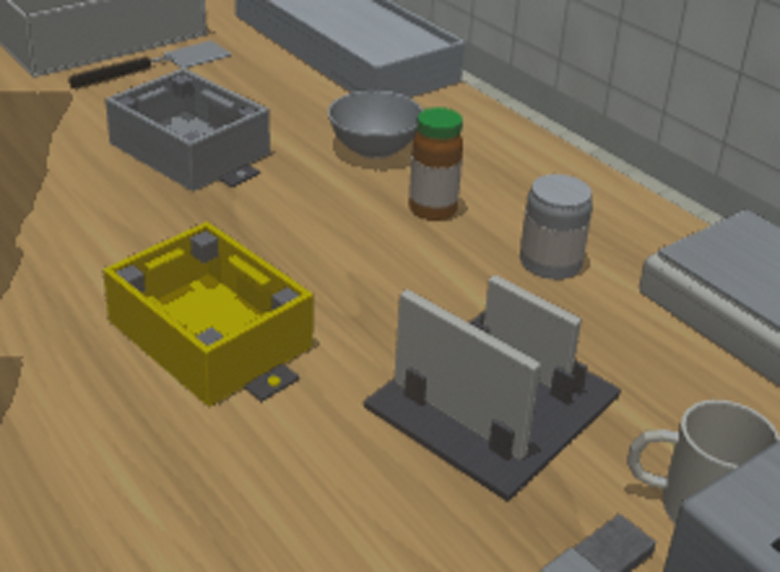

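The pictures show two white lids in the dark stand. The larger lid is the near one, at top (357,213), with its handle facing away from the robot. The smaller lid is at (346,182). The steel pan is at (182,205), and the yellow look-alike at (283,248) is to be left alone. Lid candidates are (357,213) and (346,182), and I choose the first because it is longer and taller in both views. Pan candidates are (182,205) and (283,248), and I choose the steel one.

```bash
cat >> h.py <<'E'
def ray(cam,px,state=None):
    c=viewer.camera_info(cam);K=c['intrinsics'];p=np.array(px,float)
    if cam!='wrist':
        d=np.array([(p[0]-K[0,2])/K[0,0],(p[1]-K[1,2])/K[1,1],1]);return -c['R'].T@c['t'],c['R'].T@d
    u=(p-K[:2,2])/K[0,0];r=np.hypot(*u);s=np.sin(r)/max(r,1e-9)
    d=np.array([u[0]*s,u[1]*s,np.cos(r)]);T=c['T_tool_cam']
    w,x,y,z=state['orientation'];R=Rn.from_quat([x,y,z,w]).as_matrix()
    return state['tcp_pos']+R@T[:3,3],R@T[:3,:3]@d
def onz(cam,px,z,state=None):
    o,d=ray(cam,px,state);return o+d*(z-o[2])/d[2]
def tri(*rays):
    A=sum(np.eye(3)-np.outer(d,d)/(d@d) for o,d in rays);b=sum((np.eye(3)-np.outer(d,d)/(d@d))@o for o,d in rays)
    return np.linalg.solve(A,b)
def crop(px,s,im): return im
E
python3 - <<'E'
from h import *
T=lambda x,y:(100+x/2.2,110+y/2.2); S=lambda x,y:(130+x/2.6,130+y/2.6)
f=lambda n,p,z:print(n,np.round(onz('top',T(*p),z),3))
for p in [(115,183),(226,158),(243,242),(132,266)]: f('pan',p,.07)
for p in [(347,274),(457,262),(470,348),(362,366)]: f('yel',p,.07)
for p in [(487,152),(587,130),(615,240),(516,264)]: f('rack',p,.01)
for p in [(527,238),(622,215)]: f('lidtop',p,.12)
for n,p,z in [('bowl',(262,75),.05),('jar',(366,82),.13),('can',(470,55),.1),('mug',(695,148),.09),('brushTip',(683,318),.01),('brush',(672,205),.01),('turner',(27,253),.01),('box',(62,340),.05),('box',(62,418),.05),('box2',(714,160),.05)]: f(n,p,z)
print(tri(ray('top',T(527,236)),ray('side',S(400,292))),tri(ray('top',T(622,215)),ray('side',S(537,366))))
print([tri(ray('top',T(*a)),ray('side',S(*b))).round(3) for a,b in [((115,183),(108,100)),((226,158),(183,71)),((243,242),(268,113)),((132,266),(190,143))]])
E
```

```text
pan [0.545 0.365 0.07 ]
pan [0.581 0.193 0.07 ]
pan [0.45  0.167 0.07 ]
pan [0.416 0.339 0.07 ]
yel [0.398 0.008 0.07 ]
yel [ 0.414 -0.162  0.07 ]
yel [ 0.282 -0.179  0.07 ]
yel [ 0.258 -0.013  0.07 ]
rack [ 0.589 -0.223  0.01 ]
rack [ 0.622 -0.387  0.01 ]
rack [ 0.443 -0.426  0.01 ]
rack [ 0.407 -0.265  0.01 ]
lidtop [ 0.449 -0.259  0.12 ]
lidtop [ 0.481 -0.401  0.12 ]
bowl [0.714 0.137 0.05 ]
jar [ 0.684 -0.026  0.13 ]
can [ 0.729 -0.186  0.1  ]
mug [ 0.581 -0.526  0.09 ]
brushTip [ 0.316 -0.531  0.01 ]
brush [ 0.498 -0.52   0.01 ]
turner [0.438 0.527 0.01 ]
box [0.302 0.454 0.05 ]
box [0.182 0.454 0.05 ]
box2 [ 0.566 -0.573  0.05 ]
[ 0.45021389 -0.25892702  0.11656995] [ 0.48203721 -0.40298027  0.1166256 ]
[array([0.501, 0.404, 0.015]), array([0.525, 0.204, 0.14 ]), array([0.489, 0.134, 0.122]), array([0.464, 0.324, 0.003])]
```

Emit:
{"name": "drive_tool", "arguments": {
  "series": [
    [[-0.313, -0.366, 0, 0, 0, 0], [-0.313, -0.366, 0, 0, 0, 0], [-0.313, -0.366, 0, 0, 0, 0], [-0.313, -0.366, 0, 0, 0, 0], [-0.313, -0.366, 0, 0, 0, 0], [-0.313, -0.366, 0, 0, 0, 0], [-0.313, -0.366, 0, 0, 0, 0], [-0.313, -0.366, 0, 0, 0, 0], [-0.313, -0.366, 0, 0, 0, 0], [-0.313, -0.366, 0, 0, 0, 0], [-0.313, -0.366, 0, 0, 0, 0], [-0.313, -0.366, 0, 0, 0, 0], [-0.313, -0.366, 0, 0, 0, 0], [-0.313, -0.366, 0, 0, 0, 0], [-0.313, -0.366, 0, 0, 0, 0], [0, 0, 0, 0, 0, 0.056], [0, 0, 0, 0, 0, 0.056], [0, 0, 0, 0, 0, 0.056], [0, 0, 0, 0, 0, 0.056], [0, 0, 0, 0, 0, 0.056]]
  ],
  "jaw": 0.2
}}

```text
clock: 3.0
tcp_pos: [0.4641, -0.3302, 0.2423]
orientation: [0.0, 0.627, 0.779, 0.0]
wrist_force: [1.0, -0.4, 0.5]
finger_gap: 0.0512
grip_force: 0.0
```

```bash
cat >> h.py <<'E'
def rmat(s):
    w,x,y,z=s['orientation'];return Rn.from_quat([x,y,z,w]).as_matrix()
def st():
    s=env.get_state();R=rmat(s);print('t',round(s['clock'],2),'tcp',s['tcp_pos'].round(4),'y az',np.degrees(np.arctan2(R[1,1],R[0,1])).round(2),'x az',np.degrees(np.arctan2(R[1,0],R[0,0])).round(2),'z',R[:,2].round(3),'q',s['joint_pos'].round(3),'F',s['wrist_force'].round(1),'gap',round(s['finger_gap'],4),'gf',round(s['grip_force'],1));return s
def go(s,target):  # total shift in tool shares
    v=rmat(s).T@(np.array(target)-s['tcp_pos'])/.12;print('shift shares',v.round(3));return v
E
python3 - <<'E'
from h import *
s=st();im=viewer.read_camera('wrist');np.savez('w1.npz',im=im,tcp_pos=s['tcp_pos'],orientation=s['orientation'])
for l in ['lid','small_lid','rack']:
    for d in models.silhouettes(l,'wrist'):
      if d['score']>.2: print(l,round(d['score'],2),np.round(d['location']),d['region'].sum(),cv2.boxPoints(cv2.minAreaRect(np.argwhere(d['region'])[:,::-1].astype(np.int32))).round().tolist())
save(cv2.resize(im,(800,600),interpolation=cv2.INTER_CUBIC),'w1.png')
E
```

```text
t 3.0 tcp [ 0.4641 -0.3302  0.2423] y az 12.29 x az 102.29 z [ 0.  0. -1.] q [-0.759  0.303  0.031  1.3    0.     0.597] F [ 1.  -0.4  0.5] gap 0.0512 gf 0.0
lid 0.75 [268. 175.] 3769 [[254.0, 104.0], [294.0, 104.0], [294.0, 262.0], [254.0, 262.0]]
small_lid 0.67 [353. 180.] 3238 [[330.0, 231.0], [339.0, 132.0], [382.0, 136.0], [374.0, 235.0]]
rack 0.94 [301. 151.] 12185 [[224.0, 101.0], [374.0, 101.0], [374.0, 231.0], [224.0, 231.0]]
```

View pics/w1.png

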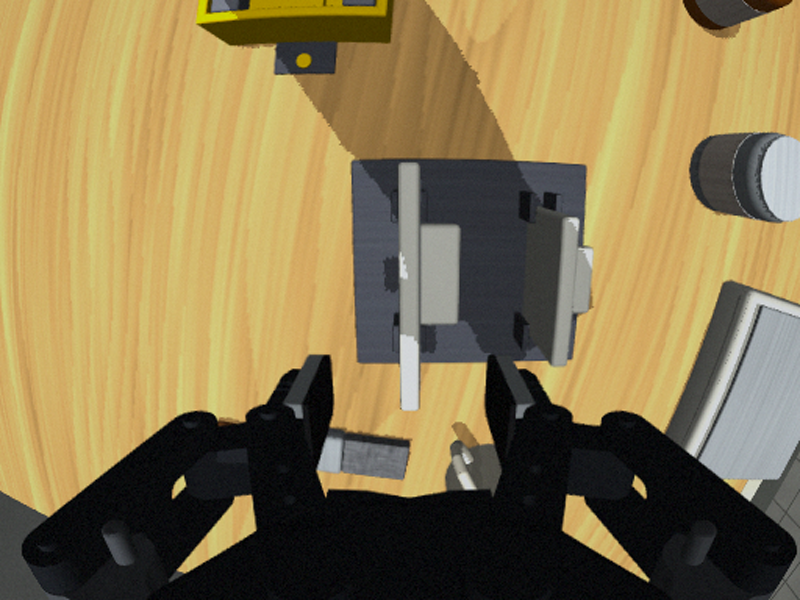

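The wrist view shows the larger lid's top edge as a vertical strip at columns 400–418, rows 163–409. Its fin is on the right, at (440,275), and the jaws straddle it.

```bash
python3 - <<'E'
from h import *
s=np.load('w1.npz');k=800/512
P=[(400,163),(418,163),(402,409),(420,409)]
for z in (.117,.12):
  q=[onz('wrist',(a/k,b/k),z,s) for a,b in P];print(z,np.round(q,4).tolist())
  c=np.mean(q,0);e=(q[2]+q[3]-q[0]-q[1])/2;print('centre',c.round(4),'len',np.linalg.norm(e[:2]).round(4),'az',np.degrees(np.arctan2(e[1],e[0])).round(2),'thick',np.linalg.norm(q[1]-q[0]).round(4))
T=lambda x,y:(100+x/2.2,110+y/2.2)
for a,b in [((527,238),(409,163)),((622,215),(411,409))]: print(tri(ray('top',T(*a)),ray('wrist',(b[0]/k,b[1]/k),s)).round(4))
# fin tip (outer face) top/bottom rows at z~.065 : outer col 460 rows 226-324
for p in [(460,226),(460,324)]: print(onz('wrist',(p[0]/k,p[1]/k),.065,s).round(4))
for p in [(352,160),(585,165),(574,362),(357,362)]: print('rack',onz('wrist',(p[0]/k,p[1]/k),.01,s).round(4))
E
```

```text
0.117 [[0.4441, -0.2607, 0.117], [0.4537, -0.2586, 0.117], [0.4762, -0.4057, 0.117], [0.4872, -0.4033, 0.117]]
centre [ 0.4653 -0.3321  0.117 ] len 0.1485 az -77.23 thick 0.0098
0.12 [[0.4442, -0.2608, 0.12], [0.4537, -0.2587, 0.12], [0.4759, -0.4041, 0.12], [0.4868, -0.4017, 0.12]]
centre [ 0.4651 -0.3313  0.12  ] len 0.1468 az -77.23 thick 0.0097
[ 0.449  -0.2597  0.1185]
[ 0.4802 -0.3972  0.1302]
[ 0.491  -0.2922  0.065 ]
[ 0.5074 -0.3592  0.065 ]
rack [ 0.4048 -0.2641  0.01  ]
rack [ 0.5872 -0.2237  0.01  ]
rack [ 0.6277 -0.3898  0.01  ]
rack [ 0.4403 -0.428   0.01  ]
```

Emit:
{"name": "drive_tool", "arguments": {
  "series": [
    [[-0.014, 0.004, 0.3, 0, 0, 0], [0, 0, 0.35, 0, 0, 0], [0, 0, 0.35, 0, 0, 0], [0, 0, 0.23, 0, 0, 0], [0, 0, 0, 0, 0, 0]]
  ]
}}

```text
clock: 3.82
tcp_pos: [0.4635, -0.3303, 0.0925]
orientation: [-0.003, 0.624, 0.781, 0.0]
wrist_force: [0.4, 0.4, 0.8]
finger_gap: 0.051
grip_force: 0.0
```

Emit:
{"name": "drive_tool", "arguments": {
  "series": [
    [[0, 0, 0, 0, 0, 0], [0, 0, 0, 0, 0, 0], [0, 0, 0, 0, 0, 0], [0, 0, 0, 0, 0, 0], [0, 0, 0, 0, 0, 0], [0, 0, 0, 0, 0, 0], [0, 0, 0, 0, 0, 0], [0, 0, 0, 0, 0, 0]]
  ],
  "jaw": -1,
  "grip_force": 70
}}

```text
clock: 4.82
tcp_pos: [0.4658, -0.3327, 0.0965]
orientation: [0.002, 0.625, 0.781, -0.0]
wrist_force: [-0.2, 0.9, 6.4]
finger_gap: 0.0111
grip_force: 69.0
```

```bash
python3 -c "
from h import *
st()"
```

```text
t 4.83 tcp [ 0.4658 -0.3327  0.0965] y az 12.63 x az 102.63 z [ 0.002 -0.002 -1.   ] q [-0.76   0.389 -0.215  0.964 -0.     0.59 ] F [-0.2  0.9  6.4] gap 0.0111 gf 69.0
```

Emit:
{"name": "drive_tool", "arguments": {
  "series": [
    [[0, 0, -0.1, 0, 0, 0], [0, 0, -0.2, 0, 0, 0], [0, 0, -0.3, 0, 0, 0], [0, 0, -0.3, 0, 0, 0], [0, 0, -0.3, 0, 0, 0], [0.03, -0.26, 0, 0, 0, 0], [0.03, -0.26, 0, 0, 0, 0], [0.03, -0.26, 0, 0, 0, 0], [0.03, -0.26, 0, 0, 0, 0], [0.03, -0.26, 0, 0, 0, 0], [0.03, -0.28, 0, 0, 0, 0], [0, 0, 0, 0, 0, 0]]
  ]
}}

```text
clock: 6.32
tcp_pos: [0.2736, -0.3519, 0.2392]
orientation: [-0.0, 0.626, 0.78, 0.0]
wrist_force: [0.1, 0.7, -1.3]
finger_gap: 0.0112
grip_force: 68.9
```

Emit:
{"name": "drive_tool", "arguments": {
  "series": [
    [[0, 0, 0, -0.03, 0, 0], [0, 0, 0, -0.05, 0, 0], [0, 0, 0, -0.05, 0, 0], [0, 0, 0, -0.05, 0, 0], [0, 0, 0, -0.05, 0, 0], [0, 0, 0, -0.05, 0, 0], [0, 0, 0, -0.05, 0, 0], [0, 0, 0, 0, 0, 0], [0, 0, 0, 0, 0, 0]]
  ]
}}

```text
clock: 7.45
tcp_pos: [0.2754, -0.3525, 0.2388]
orientation: [0.309, 0.543, 0.679, 0.386]
wrist_force: [-0.4, -0.3, -1.2]
finger_gap: 0.0113
grip_force: 69.2
```

```bash
python3 - <<'E'
from h import *
s=st();a=viewer.read_camera('wrist');b=viewer.read_camera('side')
b=b[150:384,100:400]
save(np.hstack([cv2.resize(a,(400,300)),cv2.resize(b,(385,300))]),'c1.png')
E
```

```text
t 7.45 tcp [ 0.2754 -0.3525  0.2388] y az 12.73 x az 102.67 z [ 0.838  0.188 -0.511] q [-1.687  0.24  -0.477  1.361  0.946 -0.602] F [-0.4 -0.3 -1.2] gap 0.0113 gf 69.2
```

View pics/c1.png

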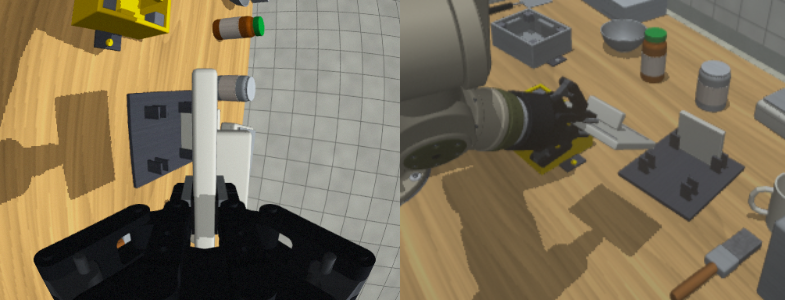

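Emit:
{"name": "drive_tool", "arguments": {
  "series": [
    [[0, -0.15, 0.09, 0, 0, 0], [0, -0.23, 0.137, 0, 0, 0], [0, -0.23, 0.137, 0, 0, 0], [0, -0.23, 0.137, 0, 0, 0], [0, -0.23, 0.137, 0, 0, 0], [0, -0.15, 0.09, 0, 0, 0], [0, -0.06, 0.036, 0, 0, 0], [0, -0.03, 0.018, 0, 0, 0], [0, 0, 0, 0, 0, 0], [0, 0, 0, 0, 0, 0]]
  ]
}}

```text
clock: 8.8
tcp_pos: [0.276, -0.3524, 0.0562]
orientation: [0.31, 0.543, 0.678, 0.386]
wrist_force: [1.0, -0.2, -2.0]
finger_gap: 0.011
grip_force: 69.0
```

```bash
python3 -c "
from h import *
st()"
```

```text
t 8.8 tcp [ 0.276  -0.3524  0.0562] y az 12.75 x az 102.63 z [ 0.84   0.188 -0.509] q [-1.687  0.523 -0.651  0.905  0.948 -0.602] F [ 1.  -0.2 -2. ] gap 0.011 gf 69.0
```

Emit:
{"name": "drive_tool", "arguments": {
  "series": [
    [[0, -0.025, 0.015, 0, 0, 0], [0, -0.025, 0.015, 0, 0, 0], [0, -0.01, 0.005, 0, 0, 0], [0, 0, 0, 0, 0, 0], [0, 0, 0, 0, 0, 0]]
  ]
}}

```text
clock: 9.43
tcp_pos: [0.2763, -0.3523, 0.0486]
orientation: [0.311, 0.543, 0.677, 0.388]
wrist_force: [-4.5, 1.6, 9.2]
finger_gap: 0.011
grip_force: 70.5
```

Emit:
{"name": "drive_tool", "arguments": {
  "series": [
    [[0, 0, 0, 0, 0, 0], [0, 0, 0, 0, 0, 0], [0, 0, 0, 0, 0, 0]]
  ],
  "jaw": -0.45
}}

```text
clock: 9.8
tcp_pos: [0.2759, -0.352, 0.0471]
orientation: [0.31, 0.543, 0.678, 0.387]
wrist_force: [-0.3, 0.4, -0.4]
finger_gap: 0.0231
grip_force: 0.4
```

```bash
python3 - <<'E'
from h import *
s=st();a=viewer.read_camera('wrist');b=viewer.read_camera('side')
b=b[150:384,100:400]
save(np.hstack([cv2.resize(a,(400,300)),cv2.resize(b,(385,300))]),'c2.png')
E
```

```text
t 9.8 tcp [ 0.2759 -0.352   0.0471] y az 12.62 x az 102.62 z [ 0.84   0.188 -0.509] q [-1.687  0.541 -0.656  0.884  0.948 -0.603] F [-0.3  0.4 -0.4] gap 0.0231 gf 0.4
```

View pics/c2.png

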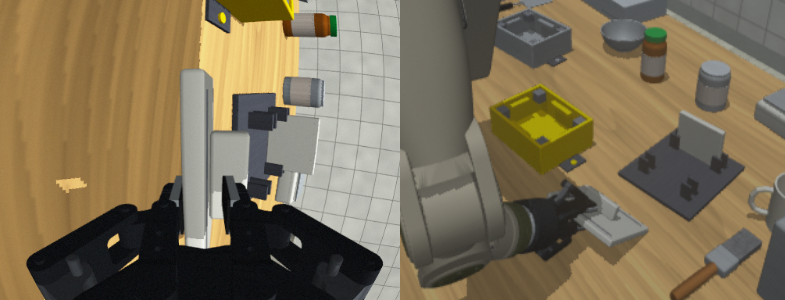

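Emit:
{"name": "drive_tool", "arguments": {
  "series": [
    [[0, -0.048, -0.058, 0, 0, 0], [0, -0.048, -0.058, 0, 0, 0], [0, -0.048, -0.058, 0, 0, 0], [0, -0.048, -0.058, 0, 0, 0], [0, -0.048, -0.058, 0, 0, 0], [0, -0.05, -0.1, 0, 0, 0], [0, 0, -0.2, 0, 0, 0], [0, 0, -0.2, 0, 0, 0], [0, 0, 0, 0, 0, 0]]
  ]
}}

```text
clock: 11.02
tcp_pos: [0.1774, -0.3752, 0.0659]
orientation: [0.311, 0.544, 0.678, 0.386]
wrist_force: [-0.1, -0.4, 0.4]
finger_gap: 0.0233
grip_force: 0.0
```

```bash
python3 - <<'E'
from h import *
s=st();a=viewer.read_camera('wrist');b=viewer.read_camera('side')
b=b[150:384,100:400]
save(np.hstack([cv2.resize(a,(400,300)),cv2.resize(b,(385,300))]),'c3.png')
E
```

```text
t 11.03 tcp [ 0.1774 -0.3752  0.0659] y az 12.62 x az 102.48 z [ 0.84   0.185 -0.51 ] q [-1.908  0.595 -0.524  1.178  0.821 -0.884] F [-0.1 -0.4  0.4] gap 0.0233 gf 0.0
```

View pics/c3.png

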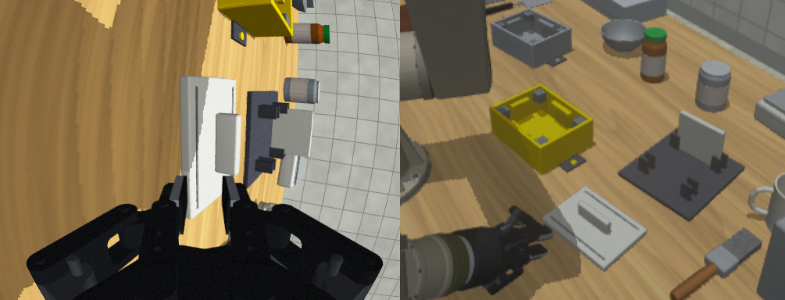

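Emit:
{"name": "drive_tool", "arguments": {
  "series": [
    [[0, 0.2, -0.14, 0, 0, 0], [0, 0.26, -0.15, 0, 0, 0], [0, 0.26, -0.15, 0, 0, 0], [0, 0.26, -0.15, 0, 0, 0], [0, 0.23, -0.14, 0, 0, 0], [0, 0, 0, 0.04, 0, 0], [0, 0, 0, 0.05, 0, 0], [0, 0, 0, 0.05, 0, 0], [0, 0, 0, 0.05, 0, 0], [0, 0, 0, 0.05, 0, 0], [0, 0, 0, 0.05, 0, 0], [0, 0, 0, 0.04, 0, 0], [0, 0.25, 0, 0, 0, 0], [0, 0.35, 0, 0, 0, 0], [0, 0.25, 0, 0, 0, 0], [0, 0, 0, 0, 0, 0], [0, 0, 0, 0, 0, 0]]
  ],
  "jaw": 0.0
}}

```text
clock: 13.25
tcp_pos: [0.2769, -0.3509, 0.2345]
orientation: [-0.001, 0.625, 0.781, 0.0]
wrist_force: [-0.3, -0.6, -0.9]
finger_gap: 0.0427
grip_force: 0.0
```

```bash
python3 - <<'E'
from h import *
s=st();im=viewer.read_camera('wrist')
np.savez('w2.npz',im=im,tcp_pos=s['tcp_pos'],orientation=s['orientation'])
for d in models.silhouettes('lid','wrist'):
  if d['score']>.2: print(round(d['score'],2),np.round(d['location']),d['region'].sum())
save(cv2.resize(im,(800,600),interpolation=cv2.INTER_CUBIC),'w2.png')
E
```

```text
t 13.25 tcp [ 0.2769 -0.3509  0.2345] y az 12.7 x az 102.7 z [-0.001  0.001 -1.   ] q [-1.083  0.07  -0.275  1.227 -0.     0.267] F [-0.3 -0.6 -0.9] gap 0.0427 gf 0.0
0.97 [273. 162.] 10522
```

View pics/w2.png

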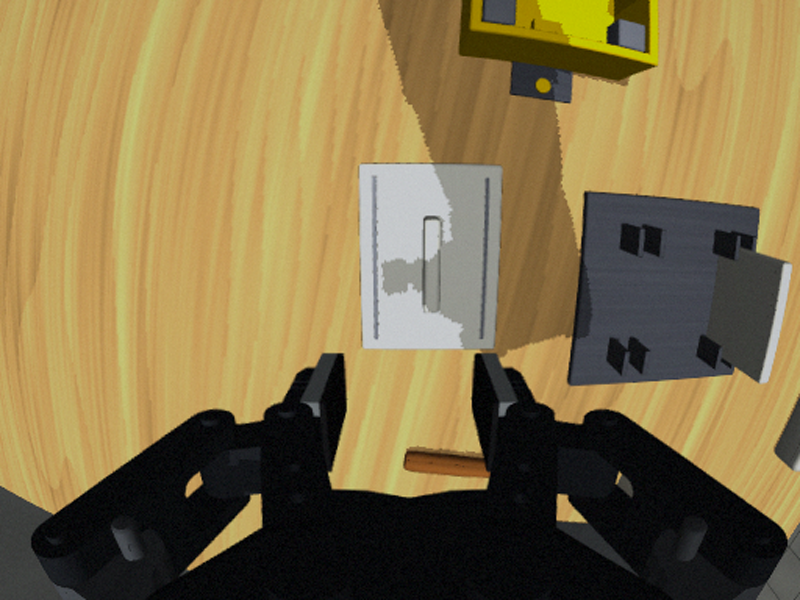

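The lid lies flat with its handle up; its corners are at (360,164), (502,165), (495,348) and (363,348), and the fin runs from (432,218) to (432,312). Next I compute its pose and go to view the pan with empty jaws.

```bash
python3 - <<'E'
from h import *
s=np.load('w2.npz');k=800/512
q=np.array([onz('wrist',(a/k,b/k),.012,s) for a,b in [(360,163),(502,164),(495,349),(363,349)]])
e=q[3]+q[2]-q[0]-q[1];print(q.round(4).tolist(),q.mean(0).round(4),np.linalg.norm(q[1]-q[0]),np.linalg.norm(q[2]-q[1]),np.degrees(np.arctan2(e[1],e[0])))
f=np.array([onz('wrist',(a/k,b/k),.04,s) for a,b in [(432.5,217),(431.5,312)]]);print(f.round(4),f.mean(0),np.linalg.norm(f[1]-f[0]),np.degrees(np.arctan2(*(f[1]-f[0])[1::-1])))
go(env.get_state(),[.50,.24,.2345])
E
```

```text
[[0.2245, -0.2859, 0.012], [0.3296, -0.262, 0.012], [0.3628, -0.4079, 0.012], [0.2564, -0.4315, 0.012]] [ 0.2934 -0.3468  0.012 ] 0.10778866493489832 0.14962487611234865 -77.39566664828797
[[ 0.2852 -0.3122  0.04  ]
 [ 0.3005 -0.3801  0.04  ]] [ 0.29283564 -0.34611908  0.04      ] 0.06962369881161233 -77.28663605636774
shift shares [4.404 2.893 0.005]
```

Emit:
{"name": "drive_tool", "arguments": {
  "series": [
    [[0.4, 0.263, 0, 0, 0, 0], [0.4, 0.263, 0, 0, 0, 0], [0.4, 0.263, 0, 0, 0, 0], [0.4, 0.263, 0, 0, 0, 0], [0.4, 0.263, 0, 0, 0, 0], [0.4, 0.263, 0, 0, 0, 0], [0.4, 0.263, 0, 0, 0, 0], [0.4, 0.263, 0, 0, 0, 0], [0.4, 0.263, 0, 0, 0, 0], [0.4, 0.263, 0, 0, 0, 0], [0.4, 0.263, 0, 0, 0, 0], [0, 0, 0, 0, 0, 0], [0, 0, 0, 0, 0, 0]]
  ]
}}

```text
clock: 14.98
tcp_pos: [0.5001, 0.2385, 0.2347]
orientation: [-0.0, 0.625, 0.78, -0.001]
wrist_force: [1.1, -0.2, 0.7]
finger_gap: 0.0429
grip_force: 0.0
```

```bash
python3 - <<'E'
from h import *
s=st();im=viewer.read_camera('wrist')
np.savez('w3.npz',im=im,tcp_pos=s['tcp_pos'],orientation=s['orientation'])
for d in models.silhouettes('pan','wrist'):
  if d['score']>.2: print(round(d['score'],2),np.round(d['location']),d['region'].sum())
# crop at native 320x240 -> 800x600
save(cv2.resize(im[30:270,130:450],(800,600),interpolation=cv2.INTER_CUBIC),'w3.png')
E
```

```text
t 14.97 tcp [0.5001 0.2385 0.2347] y az 12.59 x az 102.59 z [-0.001 -0.001 -1.   ] q [ 0.3    0.276 -0.024  1.273 -0.     1.651] F [ 1.1 -0.2  0.7] gap 0.0429 gf 0.0
0.82 [138. 339.] 1049
0.69 [266. 139.] 22569
```

View pics/w3.png

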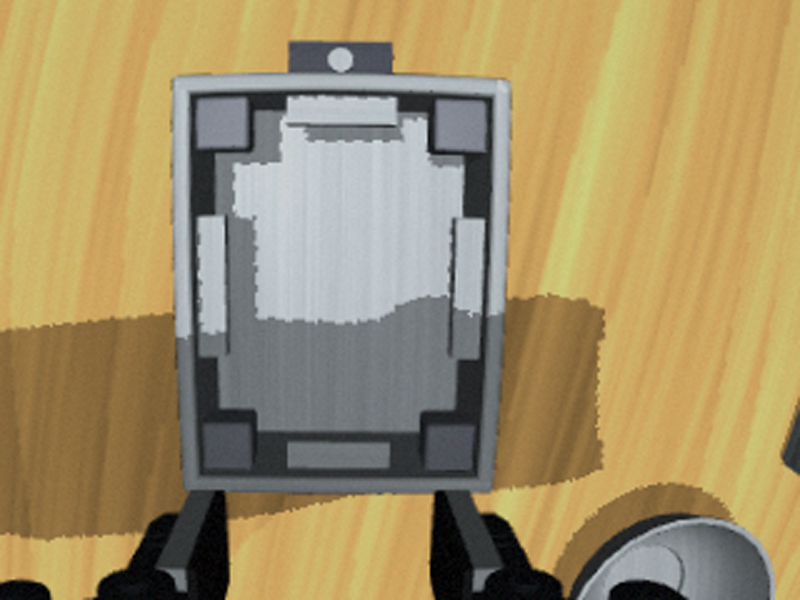

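The crop shows the steel pan's rim outer corners at (174,77), (511,80), (491,491) and (184,490). The inner mouth corners are at about (190,92), (495,94), (478,479) and (198,478), with four grey catches in the corners.

```bash
python3 - <<'E'
from h import *
s=np.load('w3.npz')
for n,P in [('out',[(174,77),(511,80),(491,492),(185,490)]),('in',[(190,93),(494,95),(478,479),(199,478)])]:
  for z in (.066,.07,.074):
    q=np.array([onz('wrist',(130+a/2.5,30+b/2.5),z,s) for a,b in P]);e=q[3]+q[2]-q[0]-q[1];g=q[1]+q[2]-q[0]-q[3]
    print(n,z,q.mean(0).round(4),'w',np.linalg.norm(g/2).round(4),'l',np.linalg.norm(e/2).round(4),'az',np.degrees(np.arctan2(e[1],e[0])).round(2),(np.degrees(np.arctan2(g[1],g[0]))-90).round(2))
q=np.array([onz('wrist',(130+a/2.5,30+b/2.5),.07,s) for a,b in [(174,77),(511,80),(491,492),(185,490)]])
A=viewer.camera_info('top');print([ (A['intrinsics']@(A['R']@p+A['t'])/(A['R']@p+A['t'])[2])[:2].round(1).tolist() for p in q], 'expect crop', [(100+a/2.2,110+b/2.2) for a,b in [(226,158),(243,242)]])
go(env.get_state(),[.2931,-.3465,.2347])
E
```

```text
out 0.066 [0.4979 0.2696 0.066 ] w 0.1356 l 0.1762 az -77.92 -77.77
out 0.07 [0.4977 0.2701 0.07  ] w 0.1338 l 0.1738 az -77.92 -77.77
out 0.074 [0.4975 0.2705 0.074 ] w 0.132 l 0.1715 az -77.92 -77.77
in 0.066 [0.4979 0.2692 0.066 ] w 0.1222 l 0.1632 az -77.81 -77.62
in 0.07 [0.4978 0.2696 0.07  ] w 0.1206 l 0.161 az -77.81 -77.62
in 0.074 [0.4976 0.2701 0.074 ] w 0.119 l 0.1589 az -77.81 -77.62
[[159.5, 231.6], [151.1, 193.2], [200.8, 181.8], [209.4, 219.9]] expect crop [(202.72727272727272, 181.8181818181818), (210.45454545454544, 220.0)]
shift shares [-4.38  -2.739  0.007]
```

Emit:
{"name": "drive_tool", "arguments": {
  "series": [
    [[-0.398, -0.249, 0, 0, 0, 0], [-0.398, -0.249, 0, 0, 0, 0], [-0.398, -0.249, 0, 0, 0, 0], [-0.398, -0.249, 0, 0, 0, 0], [-0.398, -0.249, 0, 0, 0, 0], [-0.398, -0.249, 0, 0, 0, 0], [-0.398, -0.249, 0, 0, 0, 0], [-0.398, -0.249, 0, 0, 0, 0], [-0.398, -0.249, 0, 0, 0, 0], [-0.398, -0.249, 0, 0, 0, 0], [-0.398, -0.249, 0, 0, 0, 0], [0, 0, 0.3, 0, 0, 0], [0, 0, 0.4, 0, 0, 0], [0, 0, 0.4, 0, 0, 0], [0, 0, 0.3, 0, 0, 0], [0, 0, 0, 0, 0, 0], [0, 0, 0, 0, 0, 0]]
  ]
}}

```text
clock: 17.2
tcp_pos: [0.2943, -0.346, 0.0686]
orientation: [0.001, 0.626, 0.78, -0.0]
wrist_force: [0.2, -0.6, 0.2]
finger_gap: 0.0425
grip_force: 0.0
```

```bash
python3 -c "
from h import *
s=st();go(s,[.2931,-.3467,.027])"
```

```text
t 17.2 tcp [ 0.2943 -0.346   0.0686] y az 12.55 x az 102.55 z [ 0.001 -0.002 -1.   ] q [-1.043  0.216 -0.543  0.81   0.     0.309] F [ 0.2 -0.6  0.2] gap 0.0425 gf 0.0
shift shares [-0.003 -0.011  0.347]
```

Emit:
{"name": "drive_tool", "arguments": {
  "series": [
    [[-0.003, -0.008, 0.12, 0, 0, 0], [0, 0, 0.12, 0, 0, 0], [0, 0, 0.1, 0, 0, 0], [0, 0, 0, 0, 0, 0], [0, 0, 0, 0, 0, 0]]
  ]
}}

```text
clock: 17.82
tcp_pos: [0.2937, -0.3456, 0.0262]
orientation: [-0.0, 0.625, 0.781, 0.0]
wrist_force: [0.2, -0.1, 0.1]
finger_gap: 0.0425
grip_force: 0.0
```

Emit:
{"name": "drive_tool", "arguments": {
  "series": [
    [[0, 0, 0, 0, 0, 0], [0, 0, 0, 0, 0, 0], [0, 0, 0, 0, 0, 0], [0, 0, 0, 0, 0, 0], [0, 0, 0, 0, 0, 0], [0, 0, 0, 0, 0, 0]]
  ],
  "jaw": -1,
  "grip_force": 80
}}

```text
clock: 18.58
tcp_pos: [0.2938, -0.346, 0.0269]
orientation: [0.0, 0.625, 0.781, -0.0]
wrist_force: [-0.8, 0.9, 5.4]
finger_gap: 0.0105
grip_force: 79.0
```

```bash
python3 -c "
from h import *
s=st()"
```

```text
t 18.57 tcp [ 0.2938 -0.346   0.0269] y az 12.63 x az 102.63 z [ 0.    -0.001 -1.   ] q [-1.044  0.271 -0.595  0.703 -0.     0.307] F [-0.8  0.9  5.4] gap 0.0105 gf 79.0
```

Emit:
{"name": "drive_tool", "arguments": {
  "series": [
    [[0, 0, -0.2, 0, 0, 0], [0, 0, -0.35, 0, 0, 0], [0, 0, -0.35, 0, 0, 0], [0, 0, -0.35, 0, 0, 0], [0, 0, -0.3, 0, 0, 0], [0.2, 0.12, 0, 0, 0, 0], [0.386, 0.232, 0, 0, 0, 0], [0.386, 0.232, 0, 0, 0, 0], [0.386, 0.232, 0, 0, 0, 0], [0.386, 0.232, 0, 0, 0, 0], [0.386, 0.232, 0, 0, 0, 0], [0.386, 0.232, 0, 0, 0, 0], [0.386, 0.232, 0, 0, 0, 0], [0.386, 0.232, 0, 0, 0, 0], [0.386, 0.232, 0, 0, 0, 0], [0.386, 0.232, 0, 0, 0, 0], [0.386, 0.232, 0, 0, 0, 0], [0.19, 0.11, 0, 0, 0, 0.002], [0, 0, 0, 0, 0, 0], [0, 0, 0, 0, 0, 0]]
  ]
}}

```text
clock: 21.08
tcp_pos: [0.4972, 0.2697, 0.2118]
orientation: [-0.0, 0.627, 0.779, -0.001]
wrist_force: [0.1, -0.5, -2.2]
finger_gap: 0.0104
grip_force: 78.3
```

```bash
python3 - <<'E'
from h import *
s=st();go(s,[.4977,.2698,.11])
a=viewer.read_camera('wrist');b=viewer.read_camera('side')
save(np.hstack([cv2.resize(a,(400,300)),cv2.resize(b[100:300,100:366],(400,300))]),'c4.png')
E
```

```text
t 21.07 tcp [0.4972 0.2697 0.2118] y az 12.27 x az 102.27 z [-0.001 -0.001 -1.   ] q [ 0.355  0.307 -0.038  1.228 -0.     1.712] F [ 0.1 -0.5 -2.2] gap 0.0104 gf 78.3
shift shares [0.001 0.006 0.848]
```

View pics/c4.png

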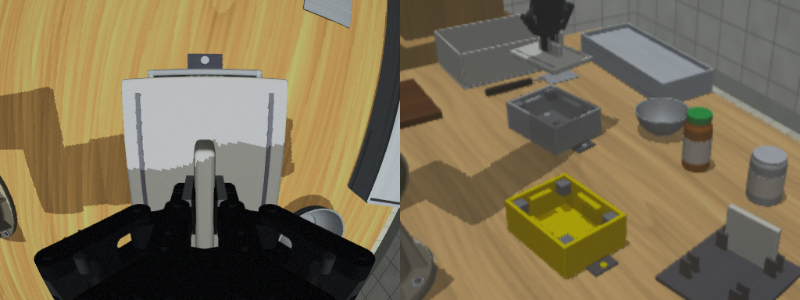

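```bash
python3 - <<'E'
from h import *
s=env.get_state();k=400/512
R=rmat(s)
for p in [(122,80),(284,77)]: print((R.T@(onz('wrist',(p[0]/k,p[1]/k),.197,s)-s['tcp_pos'])).round(4))
E
```

```text
[ 0.0727 -0.0535  0.0153]
[0.0745 0.0514 0.0152]
```

Emit:
{"name": "drive_tool", "arguments": {
  "series": [
    [[0.001, 0.005, 0.3, 0, 0, 0], [0, 0, 0.3, 0, 0, 0], [0, 0, 0.2, 0, 0, 0], [0, 0, 0.05, 0, 0, 0], [0, 0, 0, 0, 0, 0], [0, 0, 0, 0, 0, 0], [0, 0, 0, 0, 0, 0]]
  ]
}}

```text
clock: 22.05
tcp_pos: [0.4992, 0.2707, 0.1116]
orientation: [0.001, 0.628, 0.779, 0.001]
wrist_force: [-0.2, 1.0, -1.3]
finger_gap: 0.0104
grip_force: 78.4
```

```bash
python3 - <<'E'
from h import *
s=st();go(s,[.4977,.2698,.1])
a=viewer.read_camera('wrist')
np.savez('w4.npz',im=a,tcp_pos=s['tcp_pos'],orientation=s['orientation'])
save(cv2.resize(a[30:270,130:450],(800,600),interpolation=cv2.INTER_CUBIC),'c5.png')
E
```

```text
t 22.05 tcp [0.4992 0.2707 0.1116] y az 12.26 x az 102.26 z [ 0.002  0.001 -1.   ] q [ 0.356  0.369 -0.204  0.995  0.     1.712] F [-0.2  1.  -1.3] gap 0.0104 gf 78.4
shift shares [-0.005 -0.014  0.096]
```

View pics/c5.png

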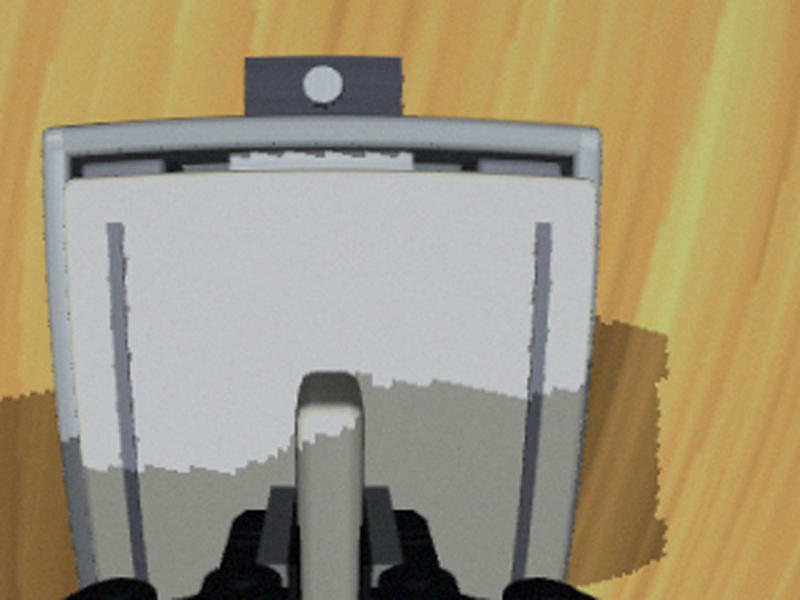

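The lid is just above the mouth. Its far corners are at (67,180) and (596,180), and the pan rim's outer corners are at (44,129) and (601,129).

```bash
python3 - <<'E'
from h import *
s=np.load('w4.npz');R=rmat(s)
f=lambda p,z:(R.T@(onz('wrist',(130+p[0]/2.5,30+p[1]/2.5),z,s)-s['tcp_pos'])).round(4)
print('lid',f((66,179),.0967),f((597,179),.0967)); print('pan out',f((43,128),.07),f((602,128),.07),'in',f((66,152),.07),f((578,152),.07))
E
```

```text
lid [ 0.0731 -0.0532  0.0148] [0.0732 0.0542 0.015 ]
pan out [ 0.0872 -0.0687  0.0415] [0.0869 0.0653 0.0417] in [ 0.0808 -0.0627  0.0415] [0.0805 0.0591 0.0417]
```

Emit:
{"name": "drive_tool", "arguments": {
  "series": [
    [[0, -0.016, 0.03, 0, 0, 0], [0, 0, 0.05, 0, 0, 0], [0, 0, 0.05, 0, 0, 0], [0, 0, 0.03, 0, 0, 0], [0, 0, 0, 0, 0, 0]]
  ]
}}

```text
clock: 22.72
tcp_pos: [0.4962, 0.27, 0.0914]
orientation: [-0.0, 0.627, 0.779, -0.0]
wrist_force: [-2.3, -0.3, 3.6]
finger_gap: 0.0101
grip_force: 79.1
```

Emit:
{"name": "drive_tool", "arguments": {
  "series": [
    [[0, 0, 0.02, 0, 0, 0], [0, 0, 0.02, 0, 0, 0], [0, 0, 0, 0, 0, 0]]
  ]
}}

```text
clock: 23.1
tcp_pos: [0.4963, 0.27, 0.0874]
orientation: [0.0, 0.627, 0.779, 0.0]
wrist_force: [-4.2, -1.5, 8.2]
finger_gap: 0.0107
grip_force: 80.2
```

```bash
python3 - <<'E'
from h import *
s=st();go(s,[.4977,.2698,.0845])
E
```

```text
t 23.1 tcp [0.4963 0.27   0.0874] y az 12.27 x az 102.27 z [ 0.  0. -1.] q [ 0.356  0.387 -0.243  0.941 -0.     1.713] F [-4.2 -1.5  8.2] gap 0.0107 gf 80.2
shift shares [-0.004  0.011  0.024]
```

Emit:
{"name": "drive_tool", "arguments": {
  "series": [
    [[0, -0.005, 0.02, 0, 0, 0], [0, 0, 0.02, 0, 0, 0], [0, 0, 0.02, 0, 0, 0], [0, 0, 0, 0, 0, 0], [0, 0, 0, 0, 0, 0]]
  ]
}}

```text
clock: 23.72
tcp_pos: [0.4962, 0.27, 0.0848]
orientation: [0.001, 0.627, 0.779, 0.001]
wrist_force: [-14.3, -6.4, 38.9]
finger_gap: 0.0107
grip_force: 84.3
```

```bash
python3 - <<'E'
from h import *
s=st();print(s['ft_torque'].round(2))
E
```

```text
t 23.73 tcp [0.4962 0.27   0.0848] y az 12.28 x az 102.28 z [ 0.004  0.001 -1.   ] q [ 3.560e-01  3.860e-01 -2.510e-01  9.300e-01 -1.000e-03  1.713e+00] F [-14.3  -6.4  38.9] gap 0.0107 gf 84.3
[-1.33  2.88 -0.01]
```

Emit:
{"name": "drive_tool", "arguments": {
  "series": [
    [[0, 0, -0.03, 0, 0, 0], [0, 0, 0, 0, 0, 0]]
  ]
}}

```text
clock: 23.98
tcp_pos: [0.4964, 0.2701, 0.0849]
orientation: [0.001, 0.628, 0.779, 0.001]
wrist_force: [-5.5, -2.7, 16.4]
finger_gap: 0.0107
grip_force: 81.2
```

Emit:
{"name": "drive_tool", "arguments": {
  "series": [
    [[0, 0, 0, 0, 0, 0], [0, 0, 0, 0, 0, 0], [0, 0, 0, 0, 0, 0], [0, 0, 0, 0, 0, 0], [0, 0, -0.1, 0, 0, 0], [0, 0, -0.3, 0, 0, 0], [0, 0, -0.3, 0, 0, 0], [0, 0, -0.3, 0, 0, 0], [0, 0, -0.3, 0, 0, 0], [0, 0, 0, 0, 0, 0], [0, 0, 0, 0, 0, 0]]
  ],
  "jaw": -0.1
}}

```text
clock: 25.35
tcp_pos: [0.4958, 0.2699, 0.2388]
orientation: [0.0, 0.628, 0.779, 0.0]
wrist_force: [-0.2, -0.0, -0.1]
finger_gap: 0.0388
grip_force: 0.0
```

```bash
python3 - <<'E'
from h import *
s=st()
a=viewer.read_camera('wrist');b=viewer.read_camera('side')
np.savez('w5.npz',im=a,tcp_pos=s['tcp_pos'],orientation=s['orientation'])
save(np.hstack([cv2.resize(a[30:270,130:400],(450,400),interpolation=cv2.INTER_CUBIC),cv2.resize(b[140:220,160:230],(350,400),interpolation=cv2.INTER_CUBIC)]),'c6.png')
E
```

```text
t 25.35 tcp [0.4958 0.2699 0.2388] y az 12.27 x az 102.27 z [ 0.  0. -1.] q [0.356 0.293 0.01  1.287 0.    1.713] F [-0.2 -0.  -0.1] gap 0.0388 gf 0.0
```

View pics/c6.png

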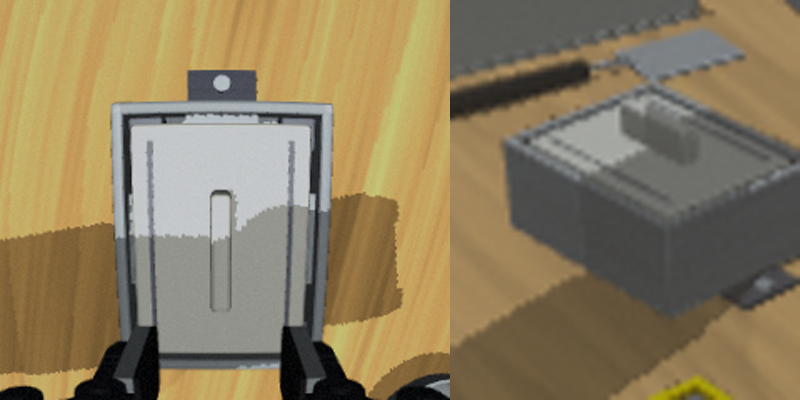

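The lid lies inside the rim and looks flush in both views. I'll probe both ends with shut fingertips to check that it is level and fully down.

Emit:
{"name": "drive_tool", "arguments": {
  "series": [
    [[0.25, 0, 0, 0, 0, 0], [0.25, 0, 0, 0, 0, 0], [0, 0, 0, 0, 0, 0], [0, 0, 0.3, 0, 0, 0], [0, 0, 0.4, 0, 0, 0], [0, 0, 0.4, 0, 0, 0], [0, 0, 0.14, 0, 0, 0], [0, 0, 0, 0, 0, 0], [0, 0, 0.02, 0, 0, 0], [0, 0, 0.02, 0, 0, 0], [0, 0, 0.02, 0, 0, 0], [0, 0, 0.02, 0, 0, 0], [0, 0, 0, 0, 0, 0]]
  ],
  "jaw": -1,
  "grip_force": 40
}}

```text
clock: 27.08
tcp_pos: [0.4835, 0.3288, 0.0811]
orientation: [0.0, 0.627, 0.779, 0.001]
wrist_force: [-1.5, -0.6, 4.2]
finger_gap: 0.0
grip_force: 2.2
```

```bash
python3 - <<'E'
from h import *
s=st();R=rmat(s);print((R.T@(np.array([.4977,.2698,.058])-s['tcp_pos'])).round(4))
w=np.load('w5.npz');R=rmat(w)
f=lambda p,z:(R.T@(onz('wrist',(130+p[0]*.6,30+p[1]*.6),z,w)-w['tcp_pos'])).round(4)
print('lid',f((131,125),.07),f((313,123),.07),f((298,354),.07)); print('pan out',f((111,103),.07),f((333,103),.07),f((320,367),.07))
E
```

```text
t 27.07 tcp [0.4835 0.3288 0.0811] y az 12.27 x az 102.27 z [ 0.001  0.001 -1.   ] q [ 0.46   0.426 -0.2    0.944  0.     1.817] F [-1.5 -0.6  4.2] gap 0.0 gf 2.2
[-0.0606  0.0013  0.0231]
lid [ 0.0733 -0.0533  0.1688] [0.0746 0.0567 0.1689] [-0.0765  0.053   0.1688]
pan out [ 0.0873 -0.0655  0.1688] [0.0874 0.069  0.1689] [-0.0868  0.069   0.1689]
```

Emit:
{"name": "drive_tool", "arguments": {
  "series": [
    [[0, 0, 0.02, 0, 0, 0], [0, 0, 0.02, 0, 0, 0], [0, 0, 0, 0, 0, 0]]
  ]
}}

```text
clock: 27.45
tcp_pos: [0.4836, 0.3288, 0.0809]
orientation: [0.001, 0.627, 0.779, 0.002]
wrist_force: [-9.5, -4.8, 32.7]
finger_gap: -0.0004
grip_force: 17.0
```

Emit:
{"name": "drive_tool", "arguments": {
  "series": [
    [[0, 0, -0.1, 0, 0, 0], [0, 0, -0.3, 0, 0, 0], [0, 0, -0.1, 0, 0, 0], [0, 0, 0, 0, 0, 0], [-0.3, 0, 0, 0, 0, 0], [-0.4, 0, 0, 0, 0, 0], [-0.3, 0, 0, 0, 0, 0], [0, 0, 0, 0, 0, 0], [0, 0, 0.3, 0, 0, 0], [0, 0, 0.1, 0, 0, 0], [0, 0, 0, 0, 0, 0], [0, 0, 0.02, 0, 0, 0], [0, 0, 0.02, 0, 0, 0], [0, 0, 0.02, 0, 0, 0], [0, 0, 0, 0, 0, 0]]
  ]
}}

```text
clock: 29.32
tcp_pos: [0.5091, 0.2115, 0.0811]
orientation: [0.0, 0.627, 0.779, 0.001]
wrist_force: [-0.1, 0.2, 3.8]
finger_gap: -0.0
grip_force: 1.7
```

Emit:
{"name": "drive_tool", "arguments": {
  "series": [
    [[0, 0, 0.02, 0, 0, 0], [0, 0, 0.015, 0, 0, 0], [0, 0, 0, 0, 0, 0], [0, 0, -0.2, 0, 0, 0], [0, 0, -0.4, 0, 0, 0], [0, 0, -0.4, 0, 0, 0], [0, 0, -0.4, 0, 0, 0], [0, 0, 0, 0, 0, 0], [0, 0, 0, 0, 0, 0]]
  ]
}}

```text
clock: 30.45
tcp_pos: [0.5086, 0.2112, 0.2438]
orientation: [-0.0, 0.628, 0.779, -0.0]
wrist_force: [-1.0, 0.4, -0.4]
finger_gap: -0.0003
grip_force: 0.0
```

```bash
python3 - <<'E'
from h import *
s=st()
print(order.hand_in())
E
```

```text
t 30.45 tcp [0.5086 0.2112 0.2438] y az 12.26 x az 102.26 z [-0.  0. -1.] q [ 0.248  0.265 -0.015  1.29   0.     1.605] F [-1.   0.4 -0.4] gap -0.0003 gf 0.0
the job is handed in; nothing more can be done
None
```

The job is handed in at 30.5 s: the larger lid was laid flat, taken again by its handle and pressed into the steel pan, and probing both ends put its top at 70 mm, level with the rim; no verdict came back.

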